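# Re-sort swapped battery packs in their charging docks

### The job

The four robot battery packs have been put back in each other's charging docks: move them so that each one stands upright, centred on the floor of the dock with the rim of its own colour. A dock holds only one pack, so park a pack on the empty grey mat to make room; set packs down only in docks or on the mat, never on the bare bench, do not drop them or tip them over, and leave the coffee cup standing where it is.

Things in the scene. Friction and masses are not known exactly. Their poses are not given: they have to be found in the camera images.
- pack_red_center (a point): battery pack with a red case and red top (black foot and thin black seam): an upright block, 46 mm square in plan and 78 mm tall, about 0.26 kg, grasped across two opposite flat sides. This point is its centre, 39 mm above its underside; z is up, x and y are square to its sides.
- pack_blue_center (a point): battery pack with a blue case and blue top (black foot and thin black seam): an upright block, 46 mm square in plan and 78 mm tall, about 0.26 kg, grasped across two opposite flat sides. This point is its centre, 39 mm above its underside; z is up, x and y are square to its sides.
- pack_yellow_center (a point): battery pack with a yellow case and yellow top (black foot and thin black seam): an upright block, 46 mm square in plan and 78 mm tall, about 0.26 kg, grasped across two opposite flat sides. This point is its centre, 39 mm above its underside; z is up, x and y are square to its sides.
- pack_green_center (a point): battery pack with a green case and green top (black foot and thin black seam): an upright block, 46 mm square in plan and 78 mm tall, about 0.26 kg, grasped across two opposite flat sides. This point is its centre, 39 mm above its underside; z is up, x and y are square to its sides.
- dock_red: induction charging dock for the red pack: a low round grey dish with a red rim and a dark floor, fixed to the bench. Origin at the centre of its underside, on the bench; the flat charging floor is 12 mm above the origin and 86 mm across, the rim round it is 102 mm across and 20 mm high (8 mm above the floor). A small block with status lights, 15 mm high, sticks out to 62 mm from the centre on its +x side. A pack in it may have any yaw.
- dock_blue: induction charging dock for the blue pack: a low round grey dish with a blue rim and a dark floor, fixed to the bench. Origin at the centre of its underside, on the bench; the flat charging floor is 12 mm above the origin and 86 mm across, the rim round it is 102 mm across and 20 mm high (8 mm above the floor). A small block with status lights, 15 mm high, sticks out to 62 mm from the centre on its +x side. A pack in it may have any yaw.
- dock_yellow: induction charging dock for the yellow pack: a low round grey dish with a yellow rim and a dark floor, fixed to the bench. Origin at the centre of its underside, on the bench; the flat charging floor is 12 mm above the origin and 86 mm across, the rim round it is 102 mm across and 20 mm high (8 mm above the floor). A small block with status lights, 15 mm high, sticks out to 62 mm from the centre on its +x side. A pack in it may have any yaw.
- dock_green: induction charging dock for the green pack: a low round grey dish with a green rim and a dark floor, fixed to the bench. Origin at the centre of its underside, on the bench; the flat charging floor is 12 mm above the origin and 86 mm across, the rim round it is 102 mm across and 20 mm high (8 mm above the floor). A small block with status lights, 15 mm high, sticks out to 62 mm from the centre on its +x side. A pack in it may have any yaw.
- mat: flat round light-grey ribbed rubber mat without a rim, 104 mm across and 10 mm thick, fixed to the bench and empty at the start: the spare spot. Origin at the centre of its underside, on the bench; its top is 10 mm above the origin.
- cup_center (a point): paper coffee cup with a white lid and brown sleeve, full, standing on the bench: 82 mm across at the lid, 56 mm at the foot, 100 mm tall. This point is on its axis, 50 mm above the bench.
Things that resemble listed ones, but are neither listed nor needed, are in the scene too. There is more than one size of the part that bears pack_blue_center; the job needs the middle-sized.

How it is judged:
By the outcome, as a careful person would: the job done as asked, in the order asked, and still so for the second after the job is handed in, with the robot touching nothing.
It also fails if it takes over 120 s, if anything falls off the work surface, if the arm or the gripper's body presses on something with over 40 N, if the wrist force passes 120 N, or if a joint passes its speed limit or range.

### The arm

A 6-joint arm with a two-finger parallel gripper is mounted at the origin on the work surface. World frame = base frame: x ahead of the robot, y to its left, z up, the work surface at z = 0. Lengths are in mm, angles in degrees, forces in N, time in s.
With the tool pointing down it reaches from about 300 to 850 mm from the base axis. Payload 4.2 kg.
Tool frame: the origin (TCP) lies at the very end of the fingers, on their centre line; the grasp point (between the pads) lies 19 mm behind it (env.grasp_offset is the distance from the TCP to the grasp point, in mm); z points along the fingers, y is the line along which they close (so a half turn about z gives the same grasp; the last joint's range is limited). The gripper opens to 91 mm and grips with 3 to 60 N. Pads are 32 mm wide; open, the fingers measure 118 mm over their backs; the gripper's body (76 mm by 178 mm) begins 60 mm behind the grasp point.
Start: joints at [67.151, 18.312, 89.639, -0, 72.044, -1.146], TCP at [212.642, 534.253, 213.976] pointing down, gripper open.
Joint ranges: [-177.97, 177.97], [-48.28, 115.42], [12.27, 149.76], [-77.06, 257.06], [2.81, 150.46], [-146.56, 146.56]. Speed limits (degrees/s): [147.25, 147.25, 180, 180, 180, 180].

### API

Orientations are given as [roll, pitch, yaw] about the fixed x, y, z axes, in that order (R = Rz(yaw) Ry(pitch) Rx(roll)).
In Python, from workcell import env gives the robot as it stands. The module is installed in compiled form; this text tells all that it offers.
- The arm moves only by the tool send_rows, never from a script. Its argument "motion" is a list of rows, each an object of numbers: "tx", "ty", "tz": the shift along the tool's x, y, z in units of 500 mm (1.0 is 500 mm); "rx", "ry", "rz": the turn, a rotation vector about the tool's x, y, z in units of 30 degrees (1.0 is 30 degrees); "gripper": the closure, from -1 (fully open) to 1 (shut). In form: [{"tx": .., "ty": .., "tz": .., "rx": .., "ry": .., "rz": .., "gripper": ..}, ...]. A call has 1 to 12 rows; each row shifts and turns the commanded pose from where the row before left it, along the tool's axes as they then stand; what a row does not reach is not made up. A row lasts 1/8 s, in which the tool goes at most 62.5 mm and 10.7 degrees, less where a joint would pass 70% of its speed; a pose out of reach is approached as far as the arm can. A call with a number of a shift or a turn outside -1 to 1 is refused whole. A call with a gripper value outside its range is refused whole. The fingers move at their own pace and stop on an object; "grip_force" is the grip in N (left out, the last holds). Time passes only in rows, so rows that do not move let the fingers close. It gives the time, the measured TCP pose, the force, the opening and the grip force at its end, in the units of the state.
- env.state(): the state, without advancing time (a new reading comes with each control period).
- env.grab_frame(name): name is "side" or "top"; returns a dict with "frame" (420x560x3 uint8, red, green, blue), "vertical_fov" (degrees; the focal length in pixels is half the picture's height over the tangent of half this angle, whatever the lens; pixels are square), "cx", "cy" (the principal point, pixels), "k1" (the pictures are not rectified: a ray, as slopes to the right and down, at radius r is drawn at 1 + k1 r^2 times it, then the intrinsics apply), "rvec" (rotation vector, rad) and "tvec" (3), from world to camera coordinates, as OpenCV has them. Camera axes: x right, y down, z forward; pixel columns grow to the right and rows downward; lengths in mm; the calibration is good to about 2 mm. A picture is of the moment at which its call begins. There is no depth.
- env.job_done(): hands the job in; it is judged then, once.
The state is a dict: "time_s": time; "qpos": joint angles; "qvel": joint speeds; "effort": joint torques, N m; "ee_pos": TCP position; "ee_rot": TCP orientation; "force": force on the tool from outside, world axes, zero at the start; "torque": the same for the moment, N m; "gripper_width": finger opening in mm; "gripper_force": force on a finger pad.
Only numpy, scipy, OpenCV 4.12 (cv2) and the standard library are available. Lean on these libraries where they do the work, as an engineer would, in place of code of your own. Each camera call takes 0.05 s, during which the arm holds its last target. There are 200 camera calls.

## Working session

There is one attempt and no reset: what is moved stays moved. The work goes in short steps, Python scripts to look and compute and a tool call to move; the robot and the scene stay as the last step left them, time stands still between calls to the robot, and variables do not carry over. Pictures are saved under pics/ and viewed, at most 14 in all, crops included, and the job is handed in when it is done.

Besides the shell and the picture viewer there is one more tool, called after ">>>" in YAML: its name, and indented under it one key for each argument. send_rows: Moves the arm, as the interface text tells. Shifts and turns lie within -1 to 1; 1 stands for 500 mm of shift or 30 degrees of turn. Its arguments: {"type":"object","properties":{"motion":{"type":"array"},"grip_force":{"type":"number"}},"required":["motion"]}

```bash
mkdir -p pics; cat > h.py <<'E'
import numpy as np,cv2
from workcell import env
def cam(n):
    f=env.grab_frame(n); im=f["frame"]; h=im.shape[0]
    F=h/2/np.tan(np.radians(f["vertical_fov"])/2)
    f["K"]=np.array([[F,0,f["cx"]],[0,F,f["cy"]],[0,0,1.]]); f["R"]=cv2.Rodrigues(np.array(f["rvec"],float))[0]; f["t"]=np.array(f["tvec"],float).ravel()
    return f
def onz(f,uv,z):
    uv=np.array(uv,float).reshape(-1,1,2)
    p=cv2.undistortPoints(uv,f["K"],np.array([f["k1"],0,0,0,0.])).reshape(-1,2)
    d=np.c_[p,np.ones(len(p))]@f["R"]; c=-f["R"].T@f["t"]
    return c+d*((z-c[2])/d[:,2])[:,None]
def proj(f,P):
    return cv2.projectPoints(np.array(P,float).reshape(-1,1,3),np.array(f["rvec"],float),f["t"],f["K"],np.array([f["k1"],0,0,0,0.]))[0].reshape(-1,2)
def save(f,n,crop=None,s=1):
    im=f["frame"][...,::-1]
    if crop: a,b,c,d=crop; im=im[b:d,a:c]
    cv2.imwrite("pics/"+n,cv2.resize(im,None,fx=s,fy=s,interpolation=cv2.INTER_CUBIC))
E
python3 - <<'E'
from h import *
for n in("top","side"):
    f=cam(n); save(f,n+"0.png",None,1.4); print(n,-f["R"].T@f["t"],f["k1"],f["vertical_fov"])
print(env.state())
E
```

```text
top [ 410.81044117   26.14036491 1658.13795793] -0.19452053431167293 42.44374955116792
side [497.92387682 956.61261007 790.77194509] -0.11261745393321738 47.769556865283796
{'time_s': 0.1, 'qpos': array([ 6.71524794e+01,  1.83479258e+01,  8.96976007e+01,  7.57208911e-04,
        7.20450675e+01, -1.14828749e+00]), 'qvel': array([ 0.02480208, -0.04087859, -0.16228754,  0.03339092, -0.03868065,
       -0.06548044]), 'effort': array([ 1.06074764e-03, -4.13336527e+01, -2.32511920e+01,  7.28139700e-02,
        4.22277278e-02, -5.74974888e-05]), 'ee_pos': array([212.44262987, 533.83868588, 213.21718719]), 'ee_rot': array([-1.79909439e+02, -2.53532652e-03,  1.58300531e+02]), 'force': array([ 0.5759255 , -0.6012053 ,  0.45711409]), 'torque': array([-0.00288694, -0.03329654,  0.01429019]), 'gripper_force': 0.0, 'gripper_width': 90.80875291356243}
```

View pics/top0.png

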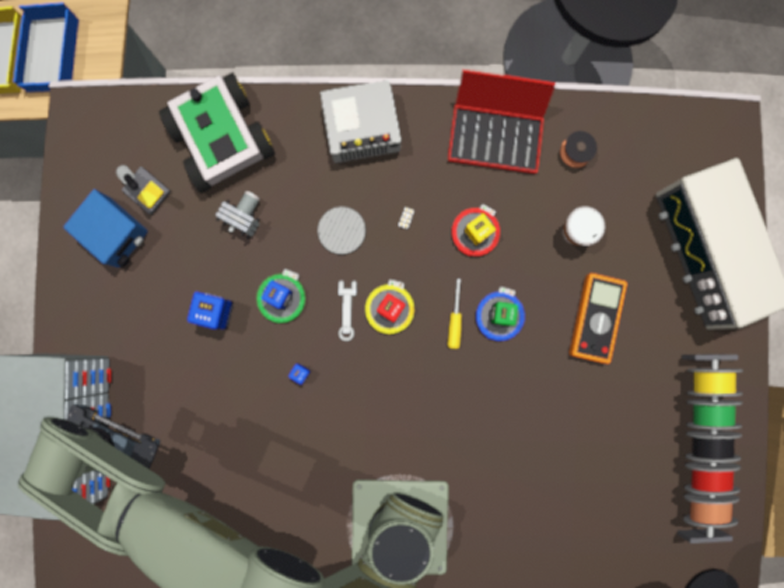

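View pics/side0.png

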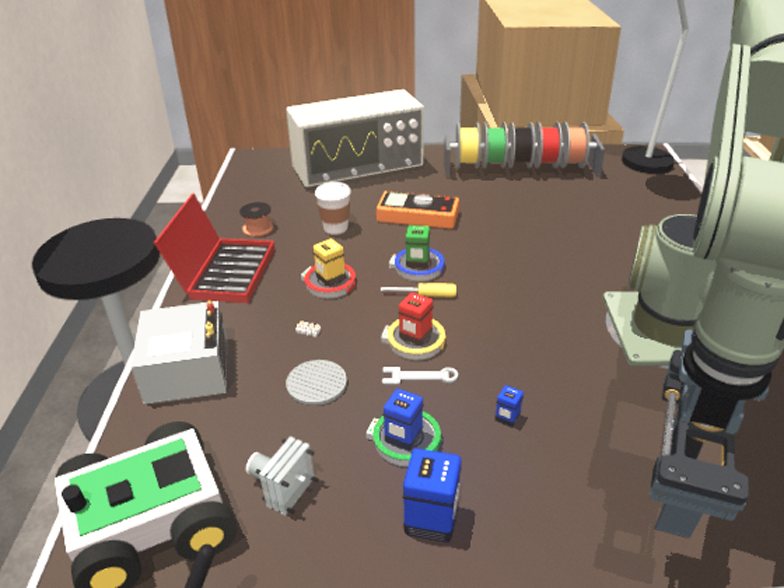

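The top view (×1.4 scale) shows these contents:

| Location | Pixel | Contents |
|---|---|---|
| Green dock | (280,298) | blue pack |
| Yellow dock | (390,308) | red pack |
| Blue dock | (500,315) | green pack |
| Red dock | (477,232) | yellow pack |
| Mat | (341,230) | empty |

The cup is at (585,226). The blue blocks at (208,310) and (299,374) are the wrong-sized ones. The side view agrees. So this is two swaps, each going through the mat.

```bash
cat > m.py <<'E'
from h import *
HUE={'red':[(0,8),(172,180)],'blue':[(105,130)],'yellow':[(22,36)],'green':[(45,80)]}
ROUGH={'green':(280,298),'yellow':(390,308),'blue':(500,315),'red':(477,232)}
def mask(f,c):
    hsv=cv2.cvtColor(f["frame"],cv2.COLOR_RGB2HSV); m=0
    for a,b in HUE[c]: m=m|cv2.inRange(hsv,(a,110,60),(b,255,255))
    return m,hsv
def docks(f):
    out={}
    for c,(u,v) in ROUGH.items():
        m,_=mask(f,c); yy,xx=np.nonzero(m); k=np.hypot(xx-u/1.4,yy-v/1.4); s=(k<24)&(k>11)
        P=onz(f,np.c_[xx[s],yy[s]],20.)
        # circle fit on hull of rim
        A=np.c_[2*P[:,:2],np.ones(s.sum())]; b=(P[:,:2]**2).sum(1); x=np.linalg.lstsq(A,b,rcond=None)[0]
        for _ in range(3):
            r=np.hypot(*(P[:,:2]-x[:2]).T); R=np.sqrt(x[2]+x[:2]@x[:2]); g=abs(r-R)<6
            x=np.linalg.lstsq(A[g],b[g],rcond=None)[0]
        out[c]=(x[:2].round(1),round(float(np.sqrt(x[2]+x[:2]@x[:2])),1),int(g.sum()))
    return out
def pack(f,c,xy,z,rad=45,vq=.8):
    "top face: bright part of the colour near the projected top centre"
    m,hsv=mask(f,c); u,v=proj(f,[*xy,z])[0]
    yy,xx=np.mgrid[:m.shape[0],:m.shape[1]]
    s=(m>0)&(np.hypot(xx-u,yy-v)<rad)
    V=hsv[...,2]; vm=np.percentile(V[s],90)
    t=(s&(V>vq*vm)).astype(np.uint8)*255
    t=cv2.morphologyEx(t,cv2.MORPH_CLOSE,np.ones((5,5)))
    t=cv2.morphologyEx(t,cv2.MORPH_OPEN,np.ones((3,3)))
    cs=max(cv2.findContours(t,cv2.RETR_EXTERNAL,cv2.CHAIN_APPROX_NONE)[0],key=cv2.contourArea)
    P=onz(f,cs.reshape(-1,2),z)[:,:2]
    r=cv2.minAreaRect(P.astype(np.float32))
    return np.round(r[0],1),np.round(r[1],1),round(r[2],1)
E
python3 - <<'E'
from m import *
f=cam("top"); D=docks(f); print(D)
for c,d in dict(blue='green',red='yellow',green='blue',yellow='red').items(): print(c,pack(f,c,D[d][0],90,17 ))
g=f["frame"].astype(int); yy,xx=np.mgrid[:420,:560]
s=(np.hypot(xx-341/1.4,yy-230/1.4)<24)&(g.min(2)>90)
cs=max(cv2.findContours(cv2.morphologyEx(s.astype(np.uint8),cv2.MORPH_CLOSE,np.ones((5,5))),0,1)[0],key=cv2.contourArea).reshape(-1,2)
P=onz(f,cs,10)[:,:2].astype(np.float32); print("mat",cv2.minEnclosingCircle(P),P.min(0),P.max(0))
print("cup",onz(f,[585/1.4,226/1.4],100))
print("bigblue top",onz(f,[208/1.4,310/1.4],110))
save(f,"crop.png",(170,130,390,270),3.6)
E
```

```text
{'green': (array([497.6, 267.5]), 48.4, 312), 'yellow': (array([477.4,  31. ]), 49.3, 387), 'blue': (array([ 465.8, -210.4]), 48.6, 352), 'red': (array([ 649.3, -155.5]), 50.0, 370)}
blue (array([503.4, 269.6]), array([43.9, 43.8]), 61.4)
red (array([479.4,  27.5]), array([44.3, 44.3]), 57.2)
green (array([ 470.4, -213.7]), array([42.7, 42.8]), 83.2)
yellow (array([ 649.3, -158.7]), array([45.9, 45.3]), 37.3)
mat ((650.891845703125, 138.8826446533203), 54.81337356567383) [597.7865   84.80992] [703.8379  193.05261]
cup [[ 654.55866123 -379.87548259  100.        ]]
bigblue top [[465.38836048 404.58049883 110.        ]]
```

View pics/crop.png

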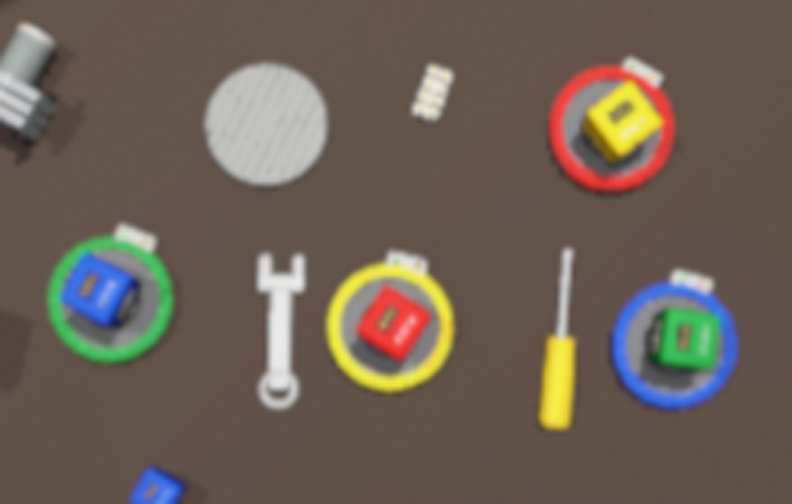

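```bash
cat > plan.py <<'E'
import sys,numpy as np
from h import env
from scipy.spatial.transform import Rotation as Ro
# args: x,y,z,yaw waypoints ; prints total tool-frame deltas in interface units per leg
s=env.state(); p=np.array(s["ee_pos"]); R=Ro.from_euler("xyz",s["ee_rot"],degrees=True)
print("t",round(s["time_s"],2),"p",p.round(1),"rot",np.round(s["ee_rot"],1),"q6",s["qpos"][5].round(0),"w",round(s["gripper_width"],1),"F",np.round(s["force"],1))
for a in sys.argv[1:]:
    x,y,z,w=map(float,a.split(",")); T=Ro.from_euler("xyz",[180,0,w],degrees=True)
    r=np.degrees((R.inv()*T).as_rotvec())/30; d=T.inv().apply(np.array([x,y,z])-p)/500
    print(a,"turn",r.round(3),"then shift",d.round(4)," mm",round(np.linalg.norm(d)*500)); p=np.array([x,y,z]); R=T
E
python3 plan.py 503.4,269.6,170,151.4 503.4,269.6,46,151.4
```

```text
t 0.15 p [212.5 533.9 213.3] rot [-179.9   -0.   158.3] q6 -1.0 w 91.3 F [0.2 0.3 0.2]
503.4,269.6,170,151.4 turn [-0.003  0.     0.23 ] then shift [-0.7639 -0.1856  0.0867]  mm 395
503.4,269.6,46,151.4 turn [0. 0. 0.] then shift [ 0.    -0.     0.248]  mm 124
```

>>> send_rows:
  motion:
    - {"rz": 0.23,"gripper": -1}
    - {"tx": -0.085,"ty": -0.0206,"tz": 0.0096}
    - {"tx": -0.085,"ty": -0.0206,"tz": 0.0096}
    - {"tx": -0.085,"ty": -0.0206,"tz": 0.0096}
    - {"tx": -0.085,"ty": -0.0206,"tz": 0.0096}
    - {"tx": -0.085,"ty": -0.0206,"tz": 0.0096}
    - {"tx": -0.085,"ty": -0.0206,"tz": 0.0096}
    - {"tx": -0.085,"ty": -0.0206,"tz": 0.0096}
    - {"tx": -0.085,"ty": -0.0206,"tz": 0.0096}
    - {"tx": -0.085,"ty": -0.0206,"tz": 0.0096}
    - {}
    - {}

```text
invalid input at $.motion[0]: expected keys tx, ty, tz, rx, ry, rz, gripper
```

```bash
python3 plan.py 503.4,269.6,46,151.4; python3 - <<'E'
from h import *
f=cam("side"); save(f,"s1.png",None,1.4)
E
```

```text
t 0.15 p [212.5 533.9 213.3] rot [-179.9   -0.   158.3] q6 -1.0 w 91.3 F [0.2 0.3 0.2]
503.4,269.6,46,151.4 turn [-0.003  0.     0.23 ] then shift [-0.7639 -0.1856  0.3347]  mm 427
```

View pics/s1.png

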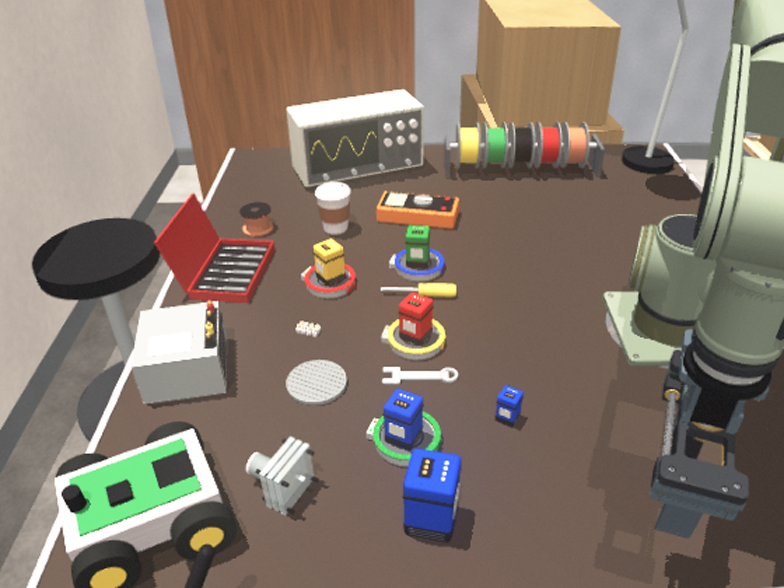

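The move was refused because every row needs all seven keys. The picture shows the scene unchanged, so I'm resending it in full.

>>> send_rows:
  motion:
    - {"tx": 0,"ty": 0,"tz": 0,"rx": 0,"ry": 0,"rz": 0.23,"gripper": -1}
    - {"tx": -0.085,"ty": -0.0206,"tz": 0.0096,"rx": 0,"ry": 0,"rz": 0,"gripper": -1}
    - {"tx": -0.085,"ty": -0.0206,"tz": 0.0096,"rx": 0,"ry": 0,"rz": 0,"gripper": -1}
    - {"tx": -0.085,"ty": -0.0206,"tz": 0.0096,"rx": 0,"ry": 0,"rz": 0,"gripper": -1}
    - {"tx": -0.085,"ty": -0.0206,"tz": 0.0096,"rx": 0,"ry": 0,"rz": 0,"gripper": -1}
    - {"tx": -0.085,"ty": -0.0206,"tz": 0.0096,"rx": 0,"ry": 0,"rz": 0,"gripper": -1}
    - {"tx": -0.085,"ty": -0.0206,"tz": 0.0096,"rx": 0,"ry": 0,"rz": 0,"gripper": -1}
    - {"tx": -0.085,"ty": -0.0206,"tz": 0.0096,"rx": 0,"ry": 0,"rz": 0,"gripper": -1}
    - {"tx": -0.085,"ty": -0.0206,"tz": 0.0096,"rx": 0,"ry": 0,"rz": 0,"gripper": -1}
    - {"tx": -0.085,"ty": -0.0206,"tz": 0.0096,"rx": 0,"ry": 0,"rz": 0,"gripper": -1}
    - {"tx": 0,"ty": 0,"tz": 0,"rx": 0,"ry": 0,"rz": 0,"gripper": -1}
    - {"tx": 0,"ty": 0,"tz": 0,"rx": 0,"ry": 0,"rz": 0,"gripper": -1}

```text
time_s: 1.7
ee_pos: [503.7, 269.9, 170.6]
ee_rot: [-180.0, -0.0, 151.4]
force: [-0.8, 0.6, 0.7]
gripper_width: 91.1
gripper_force: 0.0
```

```bash
python3 plan.py 503.4,269.6,46,151.4; python3 - <<'E'
from h import *
f=cam("side"); save(f,"s2.png",None,1.4)
E
```

```text
t 1.7 p [503.7 269.9 170.6] rot [-180.    -0.   151.4] q6 -34.0 w 91.1 F [-0.8  0.6  0.7]
503.4,269.6,46,151.4 turn [-0.    -0.002 -0.001] then shift [ 2.000e-04 -7.000e-04  2.491e-01]  mm 125
```

View pics/s2.png

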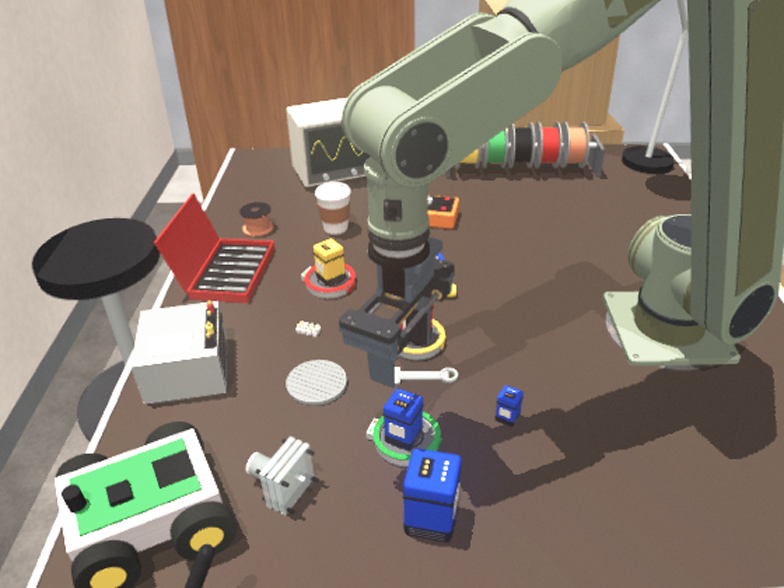

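The gripper is above the blue pack, with its fingers on either side of (400,400). Next: descend and grip.

>>> send_rows:
  grip_force: 25
  motion:
    - {"tx": 0,"ty": 0,"tz": 0.05,"rx": 0,"ry": 0,"rz": 0,"gripper": -1}
    - {"tx": 0,"ty": 0,"tz": 0.05,"rx": 0,"ry": 0,"rz": 0,"gripper": -1}
    - {"tx": 0,"ty": 0,"tz": 0.05,"rx": 0,"ry": 0,"rz": 0,"gripper": -1}
    - {"tx": 0,"ty": 0,"tz": 0.05,"rx": 0,"ry": 0,"rz": 0,"gripper": -1}
    - {"tx": 0,"ty": 0,"tz": 0.049,"rx": 0,"ry": 0,"rz": 0,"gripper": -1}
    - {"tx": 0,"ty": 0,"tz": 0,"rx": 0,"ry": 0,"rz": 0,"gripper": -1}
    - {"tx": 0,"ty": 0,"tz": 0,"rx": 0,"ry": 0,"rz": 0,"gripper": 1}
    - {"tx": 0,"ty": 0,"tz": 0,"rx": 0,"ry": 0,"rz": 0,"gripper": 1}
    - {"tx": 0,"ty": 0,"tz": 0,"rx": 0,"ry": 0,"rz": 0,"gripper": 1}
    - {"tx": 0,"ty": 0,"tz": 0,"rx": 0,"ry": 0,"rz": 0,"gripper": 1}
    - {"tx": 0,"ty": 0,"tz": 0,"rx": 0,"ry": 0,"rz": 0,"gripper": 1}
    - {"tx": 0,"ty": 0,"tz": 0,"rx": 0,"ry": 0,"rz": 0,"gripper": 1}

```text
time_s: 3.25
ee_pos: [503.9, 269.6, 46.5]
ee_rot: [-180.0, -0.0, 151.4]
force: [-1.7, -1.4, 2.7]
gripper_width: 46.0
gripper_force: 24.7
```

```bash
python3 plan.py 503.4,269.6,130,151.4  650.9,138.9,130,151.4 650.9,138.9,46,151.4
```

```text
t 3.25 p [503.9 269.6  46.5] rot [-180.    -0.   151.4] q6 -34.0 w 46.0 F [-1.7 -1.4  2.7]
503.4,269.6,130,151.4 turn [-0.001 -0.    -0.   ] then shift [ 0.0009 -0.0004 -0.1671]  mm 84
650.9,138.9,130,151.4 turn [0. 0. 0.] then shift [-0.3841 -0.0883 -0.    ]  mm 197
650.9,138.9,46,151.4 turn [0. 0. 0.] then shift [ 0.    -0.     0.168]  mm 84
```

>>> send_rows:
  motion:
    - {"tx": 0,"ty": 0,"tz": -0.0335,"rx": 0,"ry": 0,"rz": 0,"gripper": 1}
    - {"tx": 0,"ty": 0,"tz": -0.0668,"rx": 0,"ry": 0,"rz": 0,"gripper": 1}
    - {"tx": 0,"ty": 0,"tz": -0.0668,"rx": 0,"ry": 0,"rz": 0,"gripper": 1}
    - {"tx": -0.064,"ty": -0.0147,"tz": 0,"rx": 0,"ry": 0,"rz": 0,"gripper": 1}
    - {"tx": -0.064,"ty": -0.0147,"tz": 0,"rx": 0,"ry": 0,"rz": 0,"gripper": 1}
    - {"tx": -0.064,"ty": -0.0147,"tz": 0,"rx": 0,"ry": 0,"rz": 0,"gripper": 1}
    - {"tx": -0.064,"ty": -0.0147,"tz": 0,"rx": 0,"ry": 0,"rz": 0,"gripper": 1}
    - {"tx": -0.064,"ty": -0.0147,"tz": 0,"rx": 0,"ry": 0,"rz": 0,"gripper": 1}
    - {"tx": -0.064,"ty": -0.0147,"tz": 0,"rx": 0,"ry": 0,"rz": 0,"gripper": 1}
    - {"tx": 0,"ty": 0,"tz": 0,"rx": 0,"ry": 0,"rz": 0,"gripper": 1}
    - {"tx": 0,"ty": 0,"tz": 0,"rx": 0,"ry": 0,"rz": 0,"gripper": 1}

```text
time_s: 4.62
ee_pos: [651.1, 139.3, 129.9]
ee_rot: [180.0, -0.1, 151.4]
force: [-0.3, 0.5, -1.5]
gripper_width: 46.3
gripper_force: 24.7
```

```bash
python3 plan.py 650.9,138.9,45,151.4
```

```text
t 4.62 p [651.1 139.3 129.9] rot [ 1.800e+02 -1.000e-01  1.514e+02] q6 -50.0 w 46.3 F [-0.3  0.5 -1.5]
650.9,138.9,45,151.4 turn [ 0.    -0.002 -0.001] then shift [-1.000e-04 -8.000e-04  1.698e-01]  mm 85
```

>>> send_rows:
  motion:
    - {"tx": 0,"ty": 0,"tz": 0.06,"rx": 0,"ry": 0,"rz": 0,"gripper": 1}
    - {"tx": 0,"ty": 0,"tz": 0.06,"rx": 0,"ry": 0,"rz": 0,"gripper": 1}
    - {"tx": 0,"ty": 0,"tz": 0.03,"rx": 0,"ry": 0,"rz": 0,"gripper": 1}
    - {"tx": 0,"ty": 0,"tz": 0.012,"rx": 0,"ry": 0,"rz": 0,"gripper": 1}
    - {"tx": 0,"ty": 0,"tz": 0.008,"rx": 0,"ry": 0,"rz": 0,"gripper": 1}
    - {"tx": 0,"ty": 0,"tz": 0,"rx": 0,"ry": 0,"rz": 0,"gripper": 1}
    - {"tx": 0,"ty": 0,"tz": 0,"rx": 0,"ry": 0,"rz": 0,"gripper": -1}
    - {"tx": 0,"ty": 0,"tz": 0,"rx": 0,"ry": 0,"rz": 0,"gripper": -1}
    - {"tx": 0,"ty": 0,"tz": 0,"rx": 0,"ry": 0,"rz": 0,"gripper": -1}
    - {"tx": 0,"ty": 0,"tz": 0,"rx": 0,"ry": 0,"rz": 0,"gripper": -1}
    - {"tx": 0,"ty": 0,"tz": 0,"rx": 0,"ry": 0,"rz": 0,"gripper": -1}

```text
time_s: 6.0
ee_pos: [651.6, 139.1, 44.9]
ee_rot: [180.0, 0.0, 151.4]
force: [0.5, -0.5, -0.3]
gripper_width: 91.1
gripper_force: 0.0
```

```bash
python3 plan.py 650.9,138.9,150,151.4 470.4,-213.7,150,83.2 470.4,-213.7,46,83.2
```

```text
t 6.0 p [651.6 139.1  44.9] rot [180.    0.  151.4] q6 -50.0 w 91.1 F [ 0.5 -0.5 -0.3]
650.9,138.9,150,151.4 turn [ 0.  0. -0.] then shift [ 0.001  -0.001  -0.2103]  mm 105
470.4,-213.7,150,83.2 turn [ 0.    -0.     2.273] then shift [-0.743 -0.275 -0.   ]  mm 396
470.4,-213.7,46,83.2 turn [0. 0. 0.] then shift [ 0.    -0.     0.208]  mm 104
```

>>> send_rows:
  motion:
    - {"tx": 0,"ty": 0,"tz": -0.0303,"rx": 0,"ry": 0,"rz": 0,"gripper": -1}
    - {"tx": 0,"ty": 0,"tz": -0.06,"rx": 0,"ry": 0,"rz": 0,"gripper": -1}
    - {"tx": 0,"ty": 0,"tz": -0.06,"rx": 0,"ry": 0,"rz": 0,"gripper": -1}
    - {"tx": 0,"ty": 0,"tz": -0.06,"rx": 0,"ry": 0,"rz": 0,"gripper": -1}
    - {"tx": 0,"ty": 0,"tz": 0,"rx": 0,"ry": 0,"rz": 0.325,"gripper": -1}
    - {"tx": 0,"ty": 0,"tz": 0,"rx": 0,"ry": 0,"rz": 0.325,"gripper": -1}
    - {"tx": 0,"ty": 0,"tz": 0,"rx": 0,"ry": 0,"rz": 0.325,"gripper": -1}
    - {"tx": 0,"ty": 0,"tz": 0,"rx": 0,"ry": 0,"rz": 0.325,"gripper": -1}
    - {"tx": 0,"ty": 0,"tz": 0,"rx": 0,"ry": 0,"rz": 0.325,"gripper": -1}
    - {"tx": 0,"ty": 0,"tz": 0,"rx": 0,"ry": 0,"rz": 0.325,"gripper": -1}
    - {"tx": 0,"ty": 0,"tz": 0,"rx": 0,"ry": 0,"rz": 0.323,"gripper": -1}

```text
time_s: 7.38
ee_pos: [651.8, 139.2, 151.2]
ee_rot: [179.9, -0.0, 82.9]
force: [-0.1, -0.2, 1.2]
gripper_width: 91.3
gripper_force: 0.0
```

>>> send_rows:
  motion:
    - {"tx": -0.093,"ty": -0.0344,"tz": 0,"rx": 0,"ry": 0,"rz": 0,"gripper": -1}
    - {"tx": -0.093,"ty": -0.0344,"tz": 0,"rx": 0,"ry": 0,"rz": 0,"gripper": -1}
    - {"tx": -0.093,"ty": -0.0344,"tz": 0,"rx": 0,"ry": 0,"rz": 0,"gripper": -1}
    - {"tx": -0.093,"ty": -0.0344,"tz": 0,"rx": 0,"ry": 0,"rz": 0,"gripper": -1}
    - {"tx": -0.093,"ty": -0.0344,"tz": 0,"rx": 0,"ry": 0,"rz": 0,"gripper": -1}
    - {"tx": -0.093,"ty": -0.0344,"tz": 0,"rx": 0,"ry": 0,"rz": 0,"gripper": -1}
    - {"tx": -0.093,"ty": -0.0344,"tz": 0,"rx": 0,"ry": 0,"rz": 0,"gripper": -1}
    - {"tx": -0.092,"ty": -0.0344,"tz": 0,"rx": 0,"ry": 0,"rz": 0,"gripper": -1}
    - {"tx": 0,"ty": 0,"tz": 0,"rx": 0,"ry": 0,"rz": 0,"gripper": -1}
    - {"tx": 0,"ty": 0,"tz": 0,"rx": 0,"ry": 0,"rz": 0,"gripper": -1}

```text
time_s: 8.62
ee_pos: [471.4, -213.4, 150.7]
ee_rot: [179.9, -0.0, 83.2]
force: [-0.3, -0.6, 1.1]
gripper_width: 91.2
gripper_force: 0.0
```

```bash
python3 plan.py 470.4,-213.7,46,83.2; python3 - <<'E'
from m import *
f=cam("top"); print("dock",docks(f)['green']); print("blue on mat",pack(f,'blue',(651,139),88,17))
f=cam("side"); save(f,"s3.png",None,1.4)
E
```

```text
t 8.62 p [ 471.4 -213.4  150.7] rot [179.9  -0.   83.2] q6 -19.0 w 91.2 F [-0.3 -0.6  1.1]
470.4,-213.7,46,83.2 turn [ 0.003 -0.    -0.001] then shift [-0.0009 -0.0019  0.2094]  mm 105
dock (array([497.5, 267.3]), 48.4, 314)
blue on mat (array([651.1, 139.6]), array([42.3, 43.8]), 64.8)
```

View pics/s3.png

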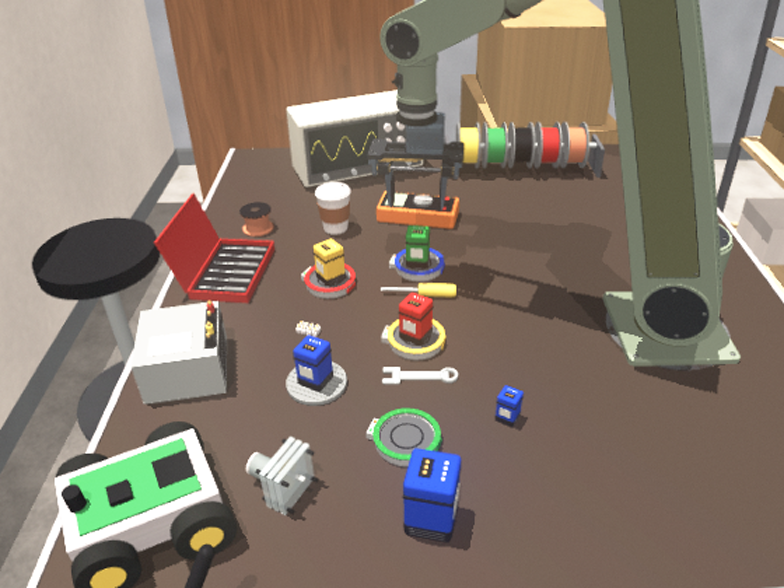

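The blue pack stands upright on the mat at (315,365). The green dock is empty and its centre fit hasn't changed. The gripper is over the green pack at (417,245).

>>> send_rows:
  motion:
    - {"tx": -0.001,"ty": -0.002,"tz": 0.05,"rx": 0,"ry": 0,"rz": 0,"gripper": -1}
    - {"tx": 0,"ty": 0,"tz": 0.05,"rx": 0,"ry": 0,"rz": 0,"gripper": -1}
    - {"tx": 0,"ty": 0,"tz": 0.06,"rx": 0,"ry": 0,"rz": 0,"gripper": -1}
    - {"tx": 0,"ty": 0,"tz": 0.049,"rx": 0,"ry": 0,"rz": 0,"gripper": -1}
    - {"tx": 0,"ty": 0,"tz": 0,"rx": 0,"ry": 0,"rz": 0,"gripper": -1}
    - {"tx": 0,"ty": 0,"tz": 0,"rx": 0,"ry": 0,"rz": 0,"gripper": 1}
    - {"tx": 0,"ty": 0,"tz": 0,"rx": 0,"ry": 0,"rz": 0,"gripper": 1}
    - {"tx": 0,"ty": 0,"tz": 0,"rx": 0,"ry": 0,"rz": 0,"gripper": 1}
    - {"tx": 0,"ty": 0,"tz": 0,"rx": 0,"ry": 0,"rz": 0,"gripper": 1}
    - {"tx": 0,"ty": 0,"tz": 0,"rx": 0,"ry": 0,"rz": 0,"gripper": 1}
    - {"tx": 0,"ty": 0,"tz": 0,"rx": 0,"ry": 0,"rz": 0,"gripper": 1}

```text
time_s: 10.1
ee_pos: [469.7, -213.9, 45.6]
ee_rot: [-180.0, -0.0, 83.2]
force: [-1.6, 0.7, 2.6]
gripper_width: 45.4
gripper_force: 25.0
```

```bash
python3 plan.py 470.4,-213.7,146,83.2 497.6,267.4,146,83.2
```

```text
t 10.1 p [ 469.7 -213.9   45.6] rot [-180.    -0.    83.2] q6 -19.0 w 45.4 F [-1.6  0.7  2.6]
470.4,-213.7,146,83.2 turn [-0.001 -0.     0.   ] then shift [ 0.0006  0.0014 -0.2008]  mm 100
497.6,267.4,146,83.2 turn [0. 0. 0.] then shift [ 0.9619 -0.0599 -0.    ]  mm 482
```

>>> send_rows:
  motion:
    - {"tx": 0,"ty": 0,"tz": -0.03,"rx": 0,"ry": 0,"rz": 0,"gripper": 1}
    - {"tx": 0,"ty": 0,"tz": -0.06,"rx": 0,"ry": 0,"rz": 0,"gripper": 1}
    - {"tx": 0,"ty": 0,"tz": -0.06,"rx": 0,"ry": 0,"rz": 0,"gripper": 1}
    - {"tx": 0,"ty": 0,"tz": -0.07,"rx": 0,"ry": 0,"rz": 0,"gripper": 1}
    - {"tx": 0.096,"ty": -0.006,"tz": 0,"rx": 0,"ry": 0,"rz": 0,"gripper": 1}
    - {"tx": 0.096,"ty": -0.006,"tz": 0,"rx": 0,"ry": 0,"rz": 0,"gripper": 1}
    - {"tx": 0.096,"ty": -0.006,"tz": 0,"rx": 0,"ry": 0,"rz": 0,"gripper": 1}
    - {"tx": 0.096,"ty": -0.006,"tz": 0,"rx": 0,"ry": 0,"rz": 0,"gripper": 1}
    - {"tx": 0.096,"ty": -0.006,"tz": 0,"rx": 0,"ry": 0,"rz": 0,"gripper": 1}
    - {"tx": 0.096,"ty": -0.006,"tz": 0,"rx": 0,"ry": 0,"rz": 0,"gripper": 1}
    - {"tx": 0.096,"ty": -0.006,"tz": 0,"rx": 0,"ry": 0,"rz": 0,"gripper": 1}
    - {"tx": 0.096,"ty": -0.006,"tz": 0,"rx": 0,"ry": 0,"rz": 0,"gripper": 1}

```text
time_s: 11.6
ee_pos: [491.4, 171.9, 156.1]
ee_rot: [180.0, -0.0, 83.2]
force: [-0.1, -0.4, -3.2]
gripper_width: 46.0
gripper_force: 25.0
```

>>> send_rows:
  motion:
    - {"tx": 0.096,"ty": -0.006,"tz": 0,"rx": 0,"ry": 0,"rz": 0,"gripper": 1}
    - {"tx": 0.097,"ty": -0.005,"tz": 0,"rx": 0,"ry": 0,"rz": 0,"gripper": 1}
    - {"tx": 0,"ty": 0,"tz": 0,"rx": 0,"ry": 0,"rz": 0,"gripper": 1}
    - {"tx": 0,"ty": 0,"tz": 0,"rx": 0,"ry": 0,"rz": 0,"gripper": 1}

```text
time_s: 12.1
ee_pos: [497.0, 266.3, 155.5]
ee_rot: [-180.0, 0.0, 83.2]
force: [0.9, 0.5, -2.9]
gripper_width: 45.9
gripper_force: 25.0
```

```bash
python3 plan.py 497.6,267.4,46.2,83.2
```

```text
t 12.1 p [497.  266.3 155.5] rot [-180.     0.    83.2] q6 34.0 w 45.9 F [ 0.9  0.5 -2.9]
497.6,267.4,46.2,83.2 turn [-0.001  0.002  0.001] then shift [0.0022 0.001  0.2186]  mm 109
```

>>> send_rows:
  motion:
    - {"tx": 0.002,"ty": 0.001,"tz": 0.06,"rx": 0,"ry": 0,"rz": 0,"gripper": 1}
    - {"tx": 0,"ty": 0,"tz": 0.06,"rx": 0,"ry": 0,"rz": 0,"gripper": 1}
    - {"tx": 0,"ty": 0,"tz": 0.06,"rx": 0,"ry": 0,"rz": 0,"gripper": 1}
    - {"tx": 0,"ty": 0,"tz": 0.028,"rx": 0,"ry": 0,"rz": 0,"gripper": 1}
    - {"tx": 0,"ty": 0,"tz": 0.01,"rx": 0,"ry": 0,"rz": 0,"gripper": 1}
    - {"tx": 0,"ty": 0,"tz": 0,"rx": 0,"ry": 0,"rz": 0,"gripper": 1}
    - {"tx": 0,"ty": 0,"tz": 0,"rx": 0,"ry": 0,"rz": 0,"gripper": -1}
    - {"tx": 0,"ty": 0,"tz": 0,"rx": 0,"ry": 0,"rz": 0,"gripper": -1}
    - {"tx": 0,"ty": 0,"tz": 0,"rx": 0,"ry": 0,"rz": 0,"gripper": -1}
    - {"tx": 0,"ty": 0,"tz": 0,"rx": 0,"ry": 0,"rz": 0,"gripper": -1}
    - {"tx": 0,"ty": 0,"tz": 0,"rx": 0,"ry": 0,"rz": 0,"gripper": -1}

```text
time_s: 13.48
ee_pos: [498.1, 267.7, 46.5]
ee_rot: [180.0, -0.0, 83.2]
force: [-0.0, -0.3, 0.4]
gripper_width: 90.4
gripper_force: 0.0
```

```bash
python3 plan.py 497.6,267.4,150,83.2 651.3,139.3,150,62 651.3,139.3,45,62;  python3 - <<'E'
from m import *
f=cam("top"); print(docks(f)['blue'])
E
```

```text
t 13.47 p [498.1 267.7  46.5] rot [180.   -0.   83.2] q6 34.0 w 90.4 F [-0.  -0.3  0.4]
497.6,267.4,150,83.2 turn [ 0. -0.  0.] then shift [-0.0008 -0.0008 -0.207 ]  mm 103
651.3,139.3,150,62 turn [ 0.    -0.     0.707] then shift [-0.0819  0.3917  0.    ]  mm 200
651.3,139.3,45,62 turn [0. 0. 0.] then shift [ 0.   -0.    0.21]  mm 105
(array([ 465.6, -210.2]), 48.6, 356)
```

>>> send_rows:
  motion:
    - {"tx": 0,"ty": 0,"tz": -0.03,"rx": 0,"ry": 0,"rz": 0,"gripper": -1}
    - {"tx": 0,"ty": 0,"tz": -0.059,"rx": 0,"ry": 0,"rz": 0,"gripper": -1}
    - {"tx": 0,"ty": 0,"tz": -0.059,"rx": 0,"ry": 0,"rz": 0,"gripper": -1}
    - {"tx": 0,"ty": 0,"tz": -0.059,"rx": 0,"ry": 0,"rz": 0,"gripper": -1}
    - {"tx": 0,"ty": 0,"tz": 0,"rx": 0,"ry": 0,"rz": 0.236,"gripper": -1}
    - {"tx": 0,"ty": 0,"tz": 0,"rx": 0,"ry": 0,"rz": 0.236,"gripper": -1}
    - {"tx": 0,"ty": 0,"tz": 0,"rx": 0,"ry": 0,"rz": 0.235,"gripper": -1}
    - {"tx": -0.0207,"ty": 0.0977,"tz": 0,"rx": 0,"ry": 0,"rz": 0,"gripper": -1}
    - {"tx": -0.0207,"ty": 0.0977,"tz": 0,"rx": 0,"ry": 0,"rz": 0,"gripper": -1}
    - {"tx": -0.0207,"ty": 0.0977,"tz": 0,"rx": 0,"ry": 0,"rz": 0,"gripper": -1}
    - {"tx": -0.0207,"ty": 0.0977,"tz": 0,"rx": 0,"ry": 0,"rz": 0,"gripper": -1}
    - {"tx": 0,"ty": 0,"tz": 0,"rx": 0,"ry": 0,"rz": 0,"gripper": -1}

```text
time_s: 15.02
ee_pos: [653.6, 136.8, 150.5]
ee_rot: [179.9, -0.0, 61.8]
force: [-0.9, -0.7, -0.4]
gripper_width: 91.2
gripper_force: 0.0
```

```bash
python3 plan.py 651.3,139.3,45,62
```

```text
t 15.03 p [653.6 136.8 150.5] rot [179.9  -0.   61.8] q6 39.0 w 91.2 F [-0.9 -0.7 -0.4]
651.3,139.3,45,62 turn [ 0.004 -0.001 -0.007] then shift [ 0.0022 -0.0064  0.211 ]  mm 106
```

>>> send_rows:
  motion:
    - {"tx": 0,"ty": 0,"tz": 0.05,"rx": 0,"ry": 0,"rz": 0,"gripper": -1}
    - {"tx": 0,"ty": 0,"tz": 0.05,"rx": 0,"ry": 0,"rz": 0,"gripper": -1}
    - {"tx": 0,"ty": 0,"tz": 0.06,"rx": 0,"ry": 0,"rz": 0,"gripper": -1}
    - {"tx": 0,"ty": 0,"tz": 0.05,"rx": 0,"ry": 0,"rz": 0,"gripper": -1}
    - {"tx": 0,"ty": 0,"tz": 0,"rx": 0,"ry": 0,"rz": 0,"gripper": -1}
    - {"tx": 0,"ty": 0,"tz": 0,"rx": 0,"ry": 0,"rz": 0,"gripper": 1}
    - {"tx": 0,"ty": 0,"tz": 0,"rx": 0,"ry": 0,"rz": 0,"gripper": 1}
    - {"tx": 0,"ty": 0,"tz": 0,"rx": 0,"ry": 0,"rz": 0,"gripper": 1}
    - {"tx": 0,"ty": 0,"tz": 0,"rx": 0,"ry": 0,"rz": 0,"gripper": 1}
    - {"tx": 0,"ty": 0,"tz": 0,"rx": 0,"ry": 0,"rz": 0,"gripper": 1}
    - {"tx": 0,"ty": 0,"tz": 0,"rx": 0,"ry": 0,"rz": 0,"gripper": 1}

```text
time_s: 16.4
ee_pos: [650.9, 139.6, 45.2]
ee_rot: [-180.0, -0.0, 62.0]
force: [-2.5, 0.5, 2.2]
gripper_width: 46.1
gripper_force: 25.0
```

```bash
python3 plan.py 651.3,139.3,156,62 465.7,-210.3,156,62
```

```text
t 16.4 p [650.9 139.6  45.2] rot [-180.   -0.   62.] q6 39.0 w 46.1 F [-2.5  0.5  2.2]
651.3,139.3,156,62 turn [-0.001 -0.    -0.   ] then shift [-1.000e-04  9.000e-04 -2.216e-01]  mm 111
465.7,-210.3,156,62 turn [0. 0. 0.] then shift [-7.916e-01  5.000e-04  0.000e+00]  mm 396
```

>>> send_rows:
  motion:
    - {"tx": 0,"ty": 0,"tz": -0.032,"rx": 0,"ry": 0,"rz": 0,"gripper": 1}
    - {"tx": 0,"ty": 0,"tz": -0.06,"rx": 0,"ry": 0,"rz": 0,"gripper": 1}
    - {"tx": 0,"ty": 0,"tz": -0.06,"rx": 0,"ry": 0,"rz": 0,"gripper": 1}
    - {"tx": 0,"ty": 0,"tz": -0.07,"rx": 0,"ry": 0,"rz": 0,"gripper": 1}
    - {"tx": -0.099,"ty": 0,"tz": 0,"rx": 0,"ry": 0,"rz": 0,"gripper": 1}
    - {"tx": -0.099,"ty": 0,"tz": 0,"rx": 0,"ry": 0,"rz": 0,"gripper": 1}
    - {"tx": -0.099,"ty": 0,"tz": 0,"rx": 0,"ry": 0,"rz": 0,"gripper": 1}
    - {"tx": -0.099,"ty": 0,"tz": 0,"rx": 0,"ry": 0,"rz": 0,"gripper": 1}
    - {"tx": -0.099,"ty": 0,"tz": 0,"rx": 0,"ry": 0,"rz": 0,"gripper": 1}
    - {"tx": -0.099,"ty": 0,"tz": 0,"rx": 0,"ry": 0,"rz": 0,"gripper": 1}
    - {"tx": -0.099,"ty": 0,"tz": 0,"rx": 0,"ry": 0,"rz": 0,"gripper": 1}
    - {"tx": -0.099,"ty": 0,"tz": 0,"rx": 0,"ry": 0,"rz": 0,"gripper": 1}

```text
time_s: 17.9
ee_pos: [464.5, -211.9, 156.7]
ee_rot: [179.9, 0.0, 62.0]
force: [0.1, -1.0, -2.1]
gripper_width: 46.2
gripper_force: 25.0
```

>>> send_rows:
  motion:
    - {"tx": 0,"ty": 0,"tz": 0,"rx": 0,"ry": 0,"rz": 0,"gripper": 1}
    - {"tx": 0,"ty": 0,"tz": 0,"rx": 0,"ry": 0,"rz": 0,"gripper": 1}
    - {"tx": 0,"ty": 0,"tz": 0,"rx": 0,"ry": 0,"rz": 0,"gripper": 1}

```text
time_s: 18.27
ee_pos: [465.8, -209.5, 156.1]
ee_rot: [180.0, -0.0, 62.1]
force: [0.4, 0.8, -2.3]
gripper_width: 46.1
gripper_force: 25.0
```

```bash
python3 plan.py 465.7,-210.3,47.2,62; python3 - <<'E'
from m import *
f=cam("top"); print("green",pack(f,'green',(497,267),90,17)); print(docks(f)['green'])
f=cam("side"); save(f,"s4.png",None,1.4)
E
```

```text
t 18.27 p [ 465.8 -209.5  156.1] rot [180.   -0.   62.1] q6 2.0 w 46.1 F [ 0.4  0.8 -2.3]
465.7,-210.3,47.2,62 turn [ 0.001 -0.001  0.002] then shift [-0.0016  0.0007  0.2178]  mm 109
green (array([501.2, 274.7]), array([64.7, 82.4]), 45.9)
(array([497.5, 267.4]), 48.3, 316)
```

View pics/s4.png

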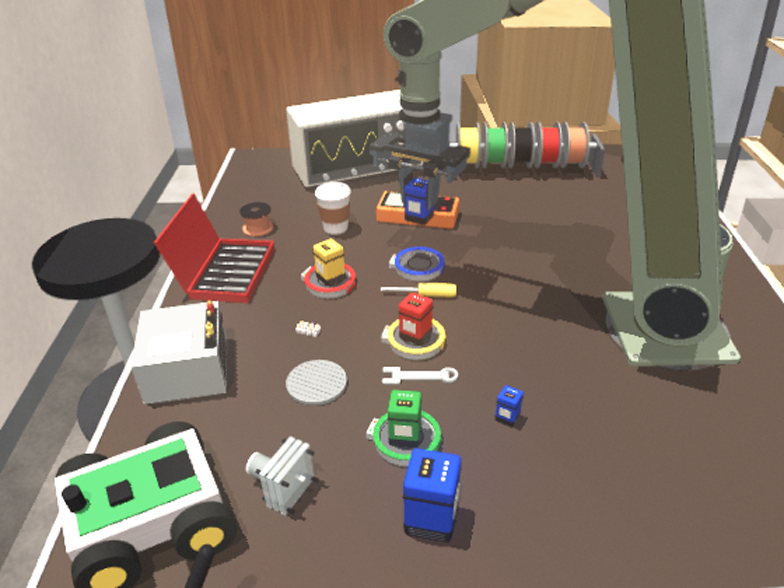

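The green pack stands upright in the green dock at (405,420). The blue pack is held above the empty blue dock at (418,262). Next: lower it.

>>> send_rows:
  motion:
    - {"tx": -0.001,"ty": 0,"tz": 0.06,"rx": 0,"ry": 0,"rz": 0,"gripper": 1}
    - {"tx": 0,"ty": 0,"tz": 0.06,"rx": 0,"ry": 0,"rz": 0,"gripper": 1}
    - {"tx": 0,"ty": 0,"tz": 0.06,"rx": 0,"ry": 0,"rz": 0,"gripper": 1}
    - {"tx": 0,"ty": 0,"tz": 0.028,"rx": 0,"ry": 0,"rz": 0,"gripper": 1}
    - {"tx": 0,"ty": 0,"tz": 0.009,"rx": 0,"ry": 0,"rz": 0,"gripper": 1}
    - {"tx": 0,"ty": 0,"tz": 0,"rx": 0,"ry": 0,"rz": 0,"gripper": 1}
    - {"tx": 0,"ty": 0,"tz": 0,"rx": 0,"ry": 0,"rz": 0,"gripper": -1}
    - {"tx": 0,"ty": 0,"tz": 0,"rx": 0,"ry": 0,"rz": 0,"gripper": -1}
    - {"tx": 0,"ty": 0,"tz": 0,"rx": 0,"ry": 0,"rz": 0,"gripper": -1}
    - {"tx": 0,"ty": 0,"tz": 0,"rx": 0,"ry": 0,"rz": 0,"gripper": -1}
    - {"tx": 0,"ty": 0,"tz": 0,"rx": 0,"ry": 0,"rz": 0,"gripper": -1}

```text
time_s: 19.75
ee_pos: [465.0, -210.7, 47.5]
ee_rot: [180.0, -0.0, 62.0]
force: [0.2, -0.9, -0.1]
gripper_width: 90.7
gripper_force: 0.0
```

```bash
python3 plan.py 465.7,-210.3,150,62 649.3,-158.7,150,37.3 649.3,-158.7,46,37.3
```

```text
t 19.75 p [ 465.  -210.7   47.5] rot [180.  -0.  62.] q6 2.0 w 90.7 F [ 0.2 -0.9 -0.1]
465.7,-210.3,150,62 turn [ 0. -0. -0.] then shift [ 0.0014  0.0008 -0.205 ]  mm 103
649.3,-158.7,150,37.3 turn [ 0.    -0.     0.823] then shift [0.3546 0.1404 0.    ]  mm 191
649.3,-158.7,46,37.3 turn [0. 0. 0.] then shift [ 0.    -0.     0.208]  mm 104
```

>>> send_rows:
  motion:
    - {"tx": 0,"ty": 0,"tz": -0.03,"rx": 0,"ry": 0,"rz": 0,"gripper": -1}
    - {"tx": 0,"ty": 0,"tz": -0.058,"rx": 0,"ry": 0,"rz": 0,"gripper": -1}
    - {"tx": 0,"ty": 0,"tz": -0.058,"rx": 0,"ry": 0,"rz": 0,"gripper": -1}
    - {"tx": 0,"ty": 0,"tz": -0.059,"rx": 0,"ry": 0,"rz": 0,"gripper": -1}
    - {"tx": 0,"ty": 0,"tz": 0,"rx": 0,"ry": 0,"rz": 0.274,"gripper": -1}
    - {"tx": 0,"ty": 0,"tz": 0,"rx": 0,"ry": 0,"rz": 0.274,"gripper": -1}
    - {"tx": 0,"ty": 0,"tz": 0,"rx": 0,"ry": 0,"rz": 0.275,"gripper": -1}
    - {"tx": 0.089,"ty": 0.0353,"tz": 0,"rx": 0,"ry": 0,"rz": 0,"gripper": -1}
    - {"tx": 0.089,"ty": 0.0353,"tz": 0,"rx": 0,"ry": 0,"rz": 0,"gripper": -1}
    - {"tx": 0.089,"ty": 0.0353,"tz": 0,"rx": 0,"ry": 0,"rz": 0,"gripper": -1}
    - {"tx": 0.089,"ty": 0.0353,"tz": 0,"rx": 0,"ry": 0,"rz": 0,"gripper": -1}
    - {"tx": 0,"ty": 0,"tz": 0,"rx": 0,"ry": 0,"rz": 0,"gripper": -1}

```text
time_s: 21.25
ee_pos: [652.0, -157.8, 150.1]
ee_rot: [179.9, -0.1, 37.4]
force: [-1.2, 0.1, -0.3]
gripper_width: 90.9
gripper_force: 0.0
```

>>> send_rows:
  motion:
    - {"tx": 0,"ty": 0,"tz": 0.05,"rx": 0,"ry": 0,"rz": 0,"gripper": -1}
    - {"tx": 0,"ty": 0,"tz": 0.05,"rx": 0,"ry": 0,"rz": 0,"gripper": -1}
    - {"tx": 0,"ty": 0,"tz": 0.06,"rx": 0,"ry": 0,"rz": 0,"gripper": -1}
    - {"tx": 0,"ty": 0,"tz": 0.048,"rx": 0,"ry": 0,"rz": 0,"gripper": -1}
    - {"tx": 0,"ty": 0,"tz": 0,"rx": 0,"ry": 0,"rz": 0,"gripper": -1}
    - {"tx": 0,"ty": 0,"tz": 0,"rx": 0,"ry": 0,"rz": 0,"gripper": 1}
    - {"tx": 0,"ty": 0,"tz": 0,"rx": 0,"ry": 0,"rz": 0,"gripper": 1}
    - {"tx": 0,"ty": 0,"tz": 0,"rx": 0,"ry": 0,"rz": 0,"gripper": 1}
    - {"tx": 0,"ty": 0,"tz": 0,"rx": 0,"ry": 0,"rz": 0,"gripper": 1}
    - {"tx": 0,"ty": 0,"tz": 0,"rx": 0,"ry": 0,"rz": 0,"gripper": 1}
    - {"tx": 0,"ty": 0,"tz": 0,"rx": 0,"ry": 0,"rz": 0,"gripper": 1}

```text
time_s: 22.62
ee_pos: [649.3, -158.7, 46.1]
ee_rot: [-180.0, -0.0, 37.3]
force: [-0.0, 1.2, 0.9]
gripper_width: 45.6
gripper_force: 25.0
```

```bash
python3 plan.py 649.3,-158.7,136,37.3 650.9,138.9,136,37.3
```

```text
t 22.62 p [ 649.3 -158.7   46.1] rot [-180.    -0.    37.3] q6 38.0 w 45.6 F [-0.   1.2  0.9]
649.3,-158.7,136,37.3 turn [-0.001 -0.     0.   ] then shift [ 1.000e-04 -0.000e+00 -1.798e-01]  mm 90
650.9,138.9,136,37.3 turn [0. 0. 0.] then shift [ 0.3632 -0.4715 -0.    ]  mm 298
```

>>> send_rows:
  motion:
    - {"tx": 0,"ty": 0,"tz": -0.03,"rx": 0,"ry": 0,"rz": 0,"gripper": 1}
    - {"tx": 0,"ty": 0,"tz": -0.05,"rx": 0,"ry": 0,"rz": 0,"gripper": 1}
    - {"tx": 0,"ty": 0,"tz": -0.05,"rx": 0,"ry": 0,"rz": 0,"gripper": 1}
    - {"tx": 0,"ty": 0,"tz": -0.05,"rx": 0,"ry": 0,"rz": 0,"gripper": 1}
    - {"tx": 0.0605,"ty": -0.0786,"tz": 0,"rx": 0,"ry": 0,"rz": 0,"gripper": 1}
    - {"tx": 0.0605,"ty": -0.0786,"tz": 0,"rx": 0,"ry": 0,"rz": 0,"gripper": 1}
    - {"tx": 0.0605,"ty": -0.0786,"tz": 0,"rx": 0,"ry": 0,"rz": 0,"gripper": 1}
    - {"tx": 0.0605,"ty": -0.0786,"tz": 0,"rx": 0,"ry": 0,"rz": 0,"gripper": 1}
    - {"tx": 0.0605,"ty": -0.0786,"tz": 0,"rx": 0,"ry": 0,"rz": 0,"gripper": 1}
    - {"tx": 0.0605,"ty": -0.0786,"tz": 0,"rx": 0,"ry": 0,"rz": 0,"gripper": 1}
    - {"tx": 0,"ty": 0,"tz": 0,"rx": 0,"ry": 0,"rz": 0,"gripper": 1}
    - {"tx": 0,"ty": 0,"tz": 0,"rx": 0,"ry": 0,"rz": 0,"gripper": 1}

```text
time_s: 24.12
ee_pos: [650.7, 138.2, 136.1]
ee_rot: [180.0, 0.0, 37.3]
force: [-0.5, -0.6, -2.5]
gripper_width: 45.8
gripper_force: 25.0
```

```bash
python3 plan.py 650.9,138.9,44.8,37.3
```

```text
t 24.12 p [650.7 138.2 136.1] rot [180.    0.   37.3] q6 64.0 w 45.8 F [-0.5 -0.6 -2.5]
650.9,138.9,44.8,37.3 turn [0.001 0.001 0.001] then shift [ 0.0012 -0.0009  0.1827]  mm 91
```

>>> send_rows:
  motion:
    - {"tx": 0.001,"ty": -0.001,"tz": 0.06,"rx": 0,"ry": 0,"rz": 0,"gripper": 1}
    - {"tx": 0,"ty": 0,"tz": 0.06,"rx": 0,"ry": 0,"rz": 0,"gripper": 1}
    - {"tx": 0,"ty": 0,"tz": 0.04,"rx": 0,"ry": 0,"rz": 0,"gripper": 1}
    - {"tx": 0,"ty": 0,"tz": 0.016,"rx": 0,"ry": 0,"rz": 0,"gripper": 1}
    - {"tx": 0,"ty": 0,"tz": 0.0075,"rx": 0,"ry": 0,"rz": 0,"gripper": 1}
    - {"tx": 0,"ty": 0,"tz": 0,"rx": 0,"ry": 0,"rz": 0,"gripper": 1}
    - {"tx": 0,"ty": 0,"tz": 0,"rx": 0,"ry": 0,"rz": 0,"gripper": -1}
    - {"tx": 0,"ty": 0,"tz": 0,"rx": 0,"ry": 0,"rz": 0,"gripper": -1}
    - {"tx": 0,"ty": 0,"tz": 0,"rx": 0,"ry": 0,"rz": 0,"gripper": -1}
    - {"tx": 0,"ty": 0,"tz": 0,"rx": 0,"ry": 0,"rz": 0,"gripper": -1}
    - {"tx": 0,"ty": 0,"tz": 0,"rx": 0,"ry": 0,"rz": 0,"gripper": -1}

```text
time_s: 25.5
ee_pos: [650.9, 139.3, 44.3]
ee_rot: [-180.0, -0.0, 37.3]
force: [-0.7, -0.2, -0.1]
gripper_width: 90.5
gripper_force: 0.0
```

```bash
python3 plan.py 650.9,138.9,150,37.3 479.4,27.5,150,57.2 479.4,27.5,46,57.2; python3 - <<'E'
from m import *
f=cam("top"); print(docks(f))
E
```

```text
t 25.5 p [650.9 139.3  44.3] rot [-180.    -0.    37.3] q6 64.0 w 90.5 F [-0.7 -0.2 -0.1]
650.9,138.9,150,37.3 turn [-0. -0.  0.] then shift [-0.0006  0.0007 -0.2115]  mm 106
479.4,27.5,150,57.2 turn [ 0.     0.    -0.663] then shift [-0.3731 -0.1676 -0.    ]  mm 205
479.4,27.5,46,57.2 turn [0. 0. 0.] then shift [ 0.    -0.     0.208]  mm 104
{'green': (array([497.4, 267.6]), 48.2, 306), 'yellow': (array([477.4,  29.6]), 48.7, 258), 'blue': (array([ 465.6, -210.3]), 48.5, 357), 'red': (array([ 649.1, -155.5]), 49.8, 373)}
```

>>> send_rows:
  motion:
    - {"tx": 0,"ty": 0,"tz": -0.03,"rx": 0,"ry": 0,"rz": 0,"gripper": -1}
    - {"tx": 0,"ty": 0,"tz": -0.06,"rx": 0,"ry": 0,"rz": 0,"gripper": -1}
    - {"tx": 0,"ty": 0,"tz": -0.06,"rx": 0,"ry": 0,"rz": 0,"gripper": -1}
    - {"tx": 0,"ty": 0,"tz": -0.062,"rx": 0,"ry": 0,"rz": 0,"gripper": -1}
    - {"tx": 0,"ty": 0,"tz": 0,"rx": 0,"ry": 0,"rz": -0.3315,"gripper": -1}
    - {"tx": 0,"ty": 0,"tz": 0,"rx": 0,"ry": 0,"rz": -0.3315,"gripper": -1}
    - {"tx": -0.0748,"ty": -0.0335,"tz": 0,"rx": 0,"ry": 0,"rz": 0,"gripper": -1}
    - {"tx": -0.0748,"ty": -0.0335,"tz": 0,"rx": 0,"ry": 0,"rz": 0,"gripper": -1}
    - {"tx": -0.0748,"ty": -0.0335,"tz": 0,"rx": 0,"ry": 0,"rz": 0,"gripper": -1}
    - {"tx": -0.0748,"ty": -0.0335,"tz": 0,"rx": 0,"ry": 0,"rz": 0,"gripper": -1}
    - {"tx": -0.0748,"ty": -0.0335,"tz": 0,"rx": 0,"ry": 0,"rz": 0,"gripper": -1}
    - {"tx": 0,"ty": 0,"tz": 0,"rx": 0,"ry": 0,"rz": 0,"gripper": -1}

```text
time_s: 27.05
ee_pos: [477.2, 26.5, 151.3]
ee_rot: [180.0, -0.0, 57.1]
force: [1.1, 0.8, -0.2]
gripper_width: 91.3
gripper_force: 0.0
```

>>> send_rows:
  motion:
    - {"tx": 0,"ty": 0,"tz": 0.05,"rx": 0,"ry": 0,"rz": 0,"gripper": -1}
    - {"tx": 0,"ty": 0,"tz": 0.05,"rx": 0,"ry": 0,"rz": 0,"gripper": -1}
    - {"tx": 0,"ty": 0,"tz": 0.06,"rx": 0,"ry": 0,"rz": 0,"gripper": -1}
    - {"tx": 0,"ty": 0,"tz": 0.048,"rx": 0,"ry": 0,"rz": 0,"gripper": -1}
    - {"tx": 0,"ty": 0,"tz": 0,"rx": 0,"ry": 0,"rz": 0,"gripper": -1}
    - {"tx": 0,"ty": 0,"tz": 0,"rx": 0,"ry": 0,"rz": 0,"gripper": 1}
    - {"tx": 0,"ty": 0,"tz": 0,"rx": 0,"ry": 0,"rz": 0,"gripper": 1}
    - {"tx": 0,"ty": 0,"tz": 0,"rx": 0,"ry": 0,"rz": 0,"gripper": 1}
    - {"tx": 0,"ty": 0,"tz": 0,"rx": 0,"ry": 0,"rz": 0,"gripper": 1}
    - {"tx": 0,"ty": 0,"tz": 0,"rx": 0,"ry": 0,"rz": 0,"gripper": 1}
    - {"tx": 0,"ty": 0,"tz": 0,"rx": 0,"ry": 0,"rz": 0,"gripper": 1}

```text
time_s: 28.42
ee_pos: [479.1, 27.6, 46.4]
ee_rot: [-180.0, -0.0, 57.2]
force: [-2.4, 1.3, 3.3]
gripper_width: 46.1
gripper_force: 25.0
```

```bash
python3 plan.py 479.4,27.5,136,57.2 649.2,-155.5,136,57.2
```

```text
t 28.43 p [479.1  27.6  46.4] rot [-180.    -0.    57.2] q6 35.0 w 46.1 F [-2.4  1.3  3.3]
479.4,27.5,136,57.2 turn [-0.001 -0.    -0.   ] then shift [ 0.0002  0.0006 -0.1792]  mm 90
649.2,-155.5,136,57.2 turn [0. 0. 0.] then shift [-0.1237  0.4837  0.    ]  mm 250
```

>>> send_rows:
  motion:
    - {"tx": 0,"ty": 0,"tz": -0.03,"rx": 0,"ry": 0,"rz": 0,"gripper": 1}
    - {"tx": 0,"ty": 0,"tz": -0.05,"rx": 0,"ry": 0,"rz": 0,"gripper": 1}
    - {"tx": 0,"ty": 0,"tz": -0.05,"rx": 0,"ry": 0,"rz": 0,"gripper": 1}
    - {"tx": 0,"ty": 0,"tz": -0.05,"rx": 0,"ry": 0,"rz": 0,"gripper": 1}
    - {"tx": -0.0206,"ty": 0.0807,"tz": 0,"rx": 0,"ry": 0,"rz": 0,"gripper": 1}
    - {"tx": -0.0206,"ty": 0.0807,"tz": 0,"rx": 0,"ry": 0,"rz": 0,"gripper": 1}
    - {"tx": -0.0206,"ty": 0.0807,"tz": 0,"rx": 0,"ry": 0,"rz": 0,"gripper": 1}
    - {"tx": -0.0206,"ty": 0.0807,"tz": 0,"rx": 0,"ry": 0,"rz": 0,"gripper": 1}
    - {"tx": -0.0206,"ty": 0.0807,"tz": 0,"rx": 0,"ry": 0,"rz": 0,"gripper": 1}
    - {"tx": -0.0206,"ty": 0.0807,"tz": 0,"rx": 0,"ry": 0,"rz": 0,"gripper": 1}
    - {"tx": 0,"ty": 0,"tz": 0,"rx": 0,"ry": 0,"rz": 0,"gripper": 1}
    - {"tx": 0,"ty": 0,"tz": 0,"rx": 0,"ry": 0,"rz": 0,"gripper": 1}

```text
time_s: 29.92
ee_pos: [648.2, -155.3, 135.0]
ee_rot: [-179.8, 0.0, 57.2]
force: [0.2, -0.3, -2.4]
gripper_width: 45.6
gripper_force: 25.0
```

```bash
python3 plan.py 649.2,-155.5,46.6,57.2; python3 - <<'E'
from m import *
f=cam("top"); d=docks(f); print(d['yellow']); print("blue"); print("yellow",pack(f,'yellow',(651,139),88,17))
save(f,"t5.png",None,1.4)
E
```

```text
t 29.93 p [ 648.2 -155.3  135. ] rot [-179.8    0.    57.2] q6 18.0 w 45.6 F [ 0.2 -0.3 -2.4]
649.2,-155.5,46.6,57.2 turn [-0.005  0.001 -0.001] then shift [0.0007 0.0019 0.1768]  mm 88
(array([477.4,  30.3]), 49.9, 387)
blue
yellow (array([651.9, 137.7]), array([44.2, 45.4]), 36.7)
```

View pics/t5.png

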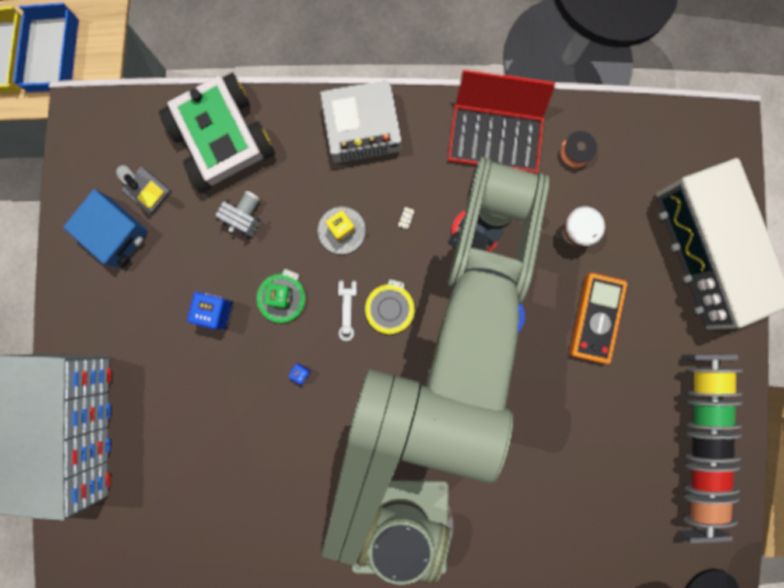

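The yellow pack is on the mat at (341,224), the green pack is in the green dock at (280,296), and the yellow dock is empty at (389,308). Lowering the red pack into the red dock.

>>> send_rows:
  motion:
    - {"tx": 0,"ty": 0,"tz": 0.06,"rx": 0,"ry": 0,"rz": 0,"gripper": 1}
    - {"tx": 0,"ty": 0,"tz": 0.06,"rx": 0,"ry": 0,"rz": 0,"gripper": 1}
    - {"tx": 0,"ty": 0,"tz": 0.036,"rx": 0,"ry": 0,"rz": 0,"gripper": 1}
    - {"tx": 0,"ty": 0,"tz": 0.015,"rx": 0,"ry": 0,"rz": 0,"gripper": 1}
    - {"tx": 0,"ty": 0,"tz": 0.0075,"rx": 0,"ry": 0,"rz": 0,"gripper": 1}
    - {"tx": 0,"ty": 0,"tz": 0,"rx": 0,"ry": 0,"rz": 0,"gripper": 1}
    - {"tx": 0,"ty": 0,"tz": 0,"rx": 0,"ry": 0,"rz": 0,"gripper": -1}
    - {"tx": 0,"ty": 0,"tz": 0,"rx": 0,"ry": 0,"rz": 0,"gripper": -1}
    - {"tx": 0,"ty": 0,"tz": 0,"rx": 0,"ry": 0,"rz": 0,"gripper": -1}
    - {"tx": 0,"ty": 0,"tz": 0,"rx": 0,"ry": 0,"rz": 0,"gripper": -1}
    - {"tx": 0,"ty": 0,"tz": 0,"rx": 0,"ry": 0,"rz": 0,"gripper": -1}

```text
time_s: 31.35
ee_pos: [649.2, -155.7, 47.0]
ee_rot: [180.0, -0.0, 57.2]
force: [-0.1, -0.6, 0.2]
gripper_width: 90.7
gripper_force: 0.0
```

```bash
python3 plan.py 649,-155.5,150,57.2 651.3,139,150,37.3 651.3,139,45,37.3
```

```text
t 31.35 p [ 649.2 -155.7   47. ] rot [180.   -0.   57.2] q6 18.0 w 90.7 F [-0.1 -0.6  0.2]
649,-155.5,150,57.2 turn [ 0. -0. -0.] then shift [ 0.     -0.0005 -0.2061]  mm 103
651.3,139,150,37.3 turn [ 0.    -0.     0.663] then shift [ 0.3606 -0.4657 -0.    ]  mm 295
651.3,139,45,37.3 turn [0. 0. 0.] then shift [ 0.   -0.    0.21]  mm 105
```

>>> send_rows:
  motion:
    - {"tx": 0,"ty": 0,"tz": -0.03,"rx": 0,"ry": 0,"rz": 0,"gripper": -1}
    - {"tx": 0,"ty": 0,"tz": -0.06,"rx": 0,"ry": 0,"rz": 0,"gripper": -1}
    - {"tx": 0,"ty": 0,"tz": -0.058,"rx": 0,"ry": 0,"rz": 0,"gripper": -1}
    - {"tx": 0,"ty": 0,"tz": -0.058,"rx": 0,"ry": 0,"rz": 0,"gripper": -1}
    - {"tx": 0,"ty": 0,"tz": 0,"rx": 0,"ry": 0,"rz": 0.3315,"gripper": -1}
    - {"tx": 0,"ty": 0,"tz": 0,"rx": 0,"ry": 0,"rz": 0.3315,"gripper": -1}
    - {"tx": 0.0601,"ty": -0.0777,"tz": 0,"rx": 0,"ry": 0,"rz": 0,"gripper": -1}
    - {"tx": 0.0601,"ty": -0.0777,"tz": 0,"rx": 0,"ry": 0,"rz": 0,"gripper": -1}
    - {"tx": 0.0601,"ty": -0.0777,"tz": 0,"rx": 0,"ry": 0,"rz": 0,"gripper": -1}
    - {"tx": 0.0601,"ty": -0.0777,"tz": 0,"rx": 0,"ry": 0,"rz": 0,"gripper": -1}
    - {"tx": 0.0601,"ty": -0.0777,"tz": 0,"rx": 0,"ry": 0,"rz": 0,"gripper": -1}
    - {"tx": 0.0601,"ty": -0.0777,"tz": 0,"rx": 0,"ry": 0,"rz": 0,"gripper": -1}

```text
time_s: 32.85
ee_pos: [651.5, 140.7, 151.3]
ee_rot: [180.0, -0.1, 37.3]
force: [0.1, -0.2, 0.5]
gripper_width: 90.7
gripper_force: 0.0
```

>>> send_rows:
  motion:
    - {"tx": 0,"ty": 0,"tz": 0,"rx": 0,"ry": 0,"rz": 0,"gripper": -1}
    - {"tx": 0,"ty": 0,"tz": 0.05,"rx": 0,"ry": 0,"rz": 0,"gripper": -1}
    - {"tx": 0,"ty": 0,"tz": 0.05,"rx": 0,"ry": 0,"rz": 0,"gripper": -1}
    - {"tx": 0,"ty": 0,"tz": 0.06,"rx": 0,"ry": 0,"rz": 0,"gripper": -1}
    - {"tx": 0,"ty": 0,"tz": 0.049,"rx": 0,"ry": 0,"rz": 0,"gripper": -1}
    - {"tx": 0,"ty": 0,"tz": 0,"rx": 0,"ry": 0,"rz": 0,"gripper": -1}
    - {"tx": 0,"ty": 0,"tz": 0,"rx": 0,"ry": 0,"rz": 0,"gripper": 1}
    - {"tx": 0,"ty": 0,"tz": 0,"rx": 0,"ry": 0,"rz": 0,"gripper": 1}
    - {"tx": 0,"ty": 0,"tz": 0,"rx": 0,"ry": 0,"rz": 0,"gripper": 1}
    - {"tx": 0,"ty": 0,"tz": 0,"rx": 0,"ry": 0,"rz": 0,"gripper": 1}
    - {"tx": 0,"ty": 0,"tz": 0,"rx": 0,"ry": 0,"rz": 0,"gripper": 1}
    - {"tx": 0,"ty": 0,"tz": 0,"rx": 0,"ry": 0,"rz": 0,"gripper": 1}

```text
time_s: 34.35
ee_pos: [651.4, 139.1, 45.7]
ee_rot: [180.0, -0.0, 37.3]
force: [-0.8, -0.1, 0.5]
gripper_width: 46.0
gripper_force: 25.0
```

```bash
python3 plan.py 651.3,139,135,37.3 477.4,30.3,135,37.3
```

```text
t 34.35 p [651.4 139.1  45.7] rot [180.   -0.   37.3] q6 64.0 w 46.0 F [-0.8 -0.1  0.5]
651.3,139,135,37.3 turn [ 0.    -0.001  0.   ] then shift [-0.0003 -0.     -0.1787]  mm 89
477.4,30.3,135,37.3 turn [0. 0. 0.] then shift [-0.4084 -0.0378 -0.    ]  mm 205
```

>>> send_rows:
  motion:
    - {"tx": 0,"ty": 0,"tz": -0.03,"rx": 0,"ry": 0,"rz": 0,"gripper": 1}
    - {"tx": 0,"ty": 0,"tz": -0.05,"rx": 0,"ry": 0,"rz": 0,"gripper": 1}
    - {"tx": 0,"ty": 0,"tz": -0.05,"rx": 0,"ry": 0,"rz": 0,"gripper": 1}
    - {"tx": 0,"ty": 0,"tz": -0.05,"rx": 0,"ry": 0,"rz": 0,"gripper": 1}
    - {"tx": -0.0817,"ty": -0.0076,"tz": 0,"rx": 0,"ry": 0,"rz": 0,"gripper": 1}
    - {"tx": -0.0817,"ty": -0.0076,"tz": 0,"rx": 0,"ry": 0,"rz": 0,"gripper": 1}
    - {"tx": -0.0817,"ty": -0.0076,"tz": 0,"rx": 0,"ry": 0,"rz": 0,"gripper": 1}
    - {"tx": -0.0817,"ty": -0.0076,"tz": 0,"rx": 0,"ry": 0,"rz": 0,"gripper": 1}
    - {"tx": -0.0817,"ty": -0.0076,"tz": 0,"rx": 0,"ry": 0,"rz": 0,"gripper": 1}
    - {"tx": 0,"ty": 0,"tz": 0,"rx": 0,"ry": 0,"rz": 0,"gripper": 1}
    - {"tx": 0,"ty": 0,"tz": 0,"rx": 0,"ry": 0,"rz": 0,"gripper": 1}
    - {"tx": 0,"ty": 0,"tz": 0,"rx": 0,"ry": 0,"rz": 0,"gripper": 1}

```text
time_s: 35.85
ee_pos: [478.5, 30.8, 135.7]
ee_rot: [180.0, -0.1, 37.3]
force: [-0.2, -0.1, -2.5]
gripper_width: 45.6
gripper_force: 25.0
```

```bash
python3 plan.py 477.4,30.3,47.7,37.3
```

```text
t 35.85 p [478.5  30.8 135.7] rot [ 1.80e+02 -1.00e-01  3.73e+01] q6 55.0 w 45.6 F [-0.2 -0.1 -2.5]
477.4,30.3,47.7,37.3 turn [ 0.001 -0.002  0.001] then shift [-0.0023 -0.0005  0.1761]  mm 88
```

>>> send_rows:
  motion:
    - {"tx": -0.001,"ty": 0,"tz": 0.06,"rx": 0,"ry": 0,"rz": 0,"gripper": 1}
    - {"tx": 0,"ty": 0,"tz": 0.06,"rx": 0,"ry": 0,"rz": 0,"gripper": 1}
    - {"tx": 0,"ty": 0,"tz": 0.034,"rx": 0,"ry": 0,"rz": 0,"gripper": 1}
    - {"tx": 0,"ty": 0,"tz": 0.014,"rx": 0,"ry": 0,"rz": 0,"gripper": 1}
    - {"tx": 0,"ty": 0,"tz": 0.0075,"rx": 0,"ry": 0,"rz": 0,"gripper": 1}
    - {"tx": 0,"ty": 0,"tz": 0,"rx": 0,"ry": 0,"rz": 0,"gripper": 1}
    - {"tx": 0,"ty": 0,"tz": 0,"rx": 0,"ry": 0,"rz": 0,"gripper": -1}
    - {"tx": 0,"ty": 0,"tz": 0,"rx": 0,"ry": 0,"rz": 0,"gripper": -1}
    - {"tx": 0,"ty": 0,"tz": 0,"rx": 0,"ry": 0,"rz": 0,"gripper": -1}
    - {"tx": 0,"ty": 0,"tz": 0,"rx": 0,"ry": 0,"rz": 0,"gripper": -1}
    - {"tx": 0,"ty": 0,"tz": 0,"rx": 0,"ry": 0,"rz": 0,"gripper": -1}

```text
time_s: 37.22
ee_pos: [477.0, 30.1, 47.7]
ee_rot: [180.0, -0.0, 37.3]
force: [0.5, 0.5, -0.0]
gripper_width: 90.5
gripper_force: 0.0
```

```bash
python3 plan.py 477.4,30.3,210,37.3 360,30.3,260,37.3
```

```text
t 37.23 p [477.   30.1  47.7] rot [180.   -0.   37.3] q6 55.0 w 90.5 F [ 0.5  0.5 -0. ]
477.4,30.3,210,37.3 turn [ 0. -0.  0.] then shift [ 1.000e-03  1.000e-04 -3.245e-01]  mm 162
360,30.3,260,37.3 turn [0. 0. 0.] then shift [-0.1868 -0.1423 -0.1   ]  mm 128
```

>>> send_rows:
  motion:
    - {"tx": 0,"ty": 0,"tz": -0.03,"rx": 0,"ry": 0,"rz": 0,"gripper": -1}
    - {"tx": 0,"ty": 0,"tz": -0.07,"rx": 0,"ry": 0,"rz": 0,"gripper": -1}
    - {"tx": 0,"ty": 0,"tz": -0.08,"rx": 0,"ry": 0,"rz": 0,"gripper": -1}
    - {"tx": 0,"ty": 0,"tz": -0.08,"rx": 0,"ry": 0,"rz": 0,"gripper": -1}
    - {"tx": 0,"ty": 0,"tz": -0.08,"rx": 0,"ry": 0,"rz": 0,"gripper": -1}
    - {"tx": -0.06,"ty": -0.047,"tz": -0.03,"rx": 0,"ry": 0,"rz": 0,"gripper": -1}
    - {"tx": -0.06,"ty": -0.047,"tz": -0.03,"rx": 0,"ry": 0,"rz": 0,"gripper": -1}
    - {"tx": -0.06,"ty": -0.047,"tz": -0.03,"rx": 0,"ry": 0,"rz": 0,"gripper": -1}
    - {"tx": 0,"ty": 0,"tz": 0,"rx": 0,"ry": 0,"rz": 0,"gripper": -1}

```text
time_s: 38.35
ee_pos: [361.2, 31.6, 263.8]
ee_rot: [179.9, -0.1, 37.3]
force: [1.2, -0.4, 0.3]
gripper_width: 91.7
gripper_force: 0.0
```

```bash
python3 - <<'E'
from m import *
f=cam("top"); g=cam("side"); save(f,"t6.png",(170,130,390,270),3.6); save(g,"s6.png",None,1.4)
d=docks(f); print(d)
# top face centres: restrict to a small disc (rim excluded)
for c in d: print(c,pack(f,c,d[c][0],90,14))
E
```

```text
{'green': (array([497.5, 267.3]), 48.3, 317), 'yellow': (array([477.6,  31.2]), 49.3, 383), 'blue': (array([ 465.6, -210.3]), 48.5, 359), 'red': (array([ 648.4, -154.9]), 49.1, 374)}
green (array([501.9, 275.4]), array([70.1, 58.9]), 1.4)
yellow (array([488.5,  31.3]), array([63.5, 58.2]), 43.2)
blue (array([ 467.4, -221.8]), array([66.8, 64. ]), 48.6)
red (array([ 657.2, -161.5]), array([62.4, 64.8]), 1.2)
```

View pics/t6.png

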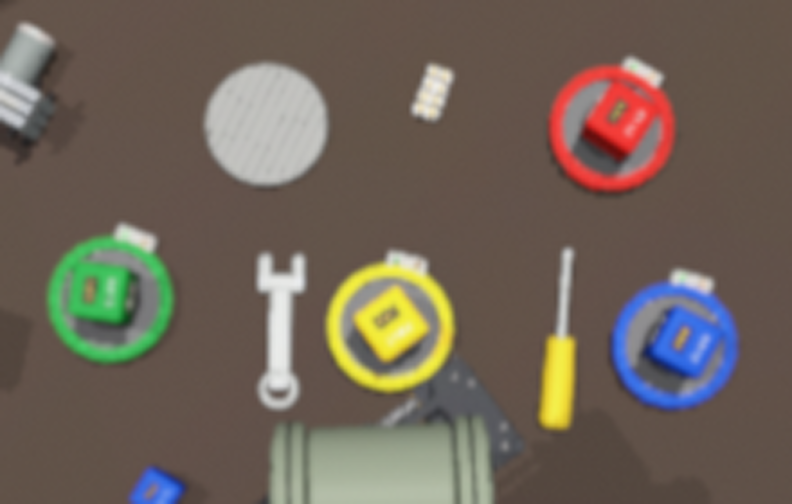

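View pics/s6.png

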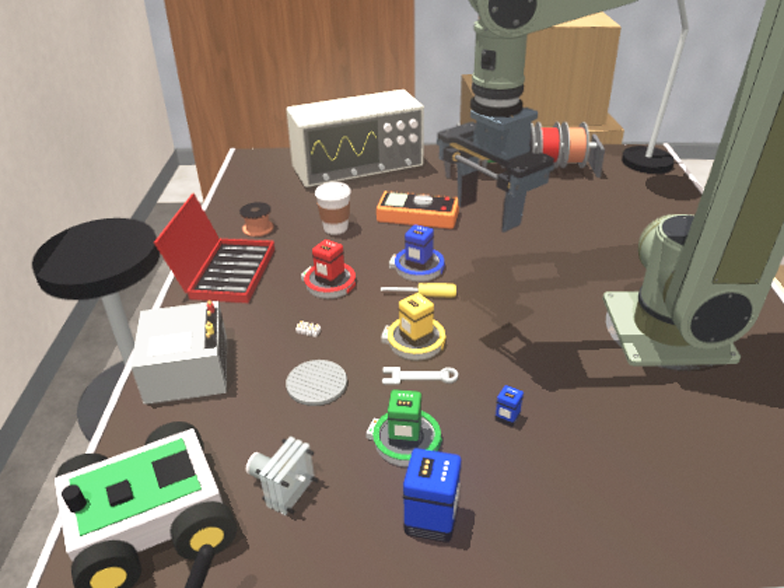

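All four packs stand in their own colour docks. The crop shows red at (620,118), green at (101,292), yellow at (391,323) and blue at (683,340). The cup is upright and the mat is empty. The automatic pack fit merges each pack with its same-coloured rim, so I'll check centring from the top-face pixels.

```bash
python3 - <<'E'
from h import *
f=cam("top")
D={'red':((620,118),(649,-155.3)),'green':((101,292),(497.5,267.3)),'yellow':((391,323),(477.5,30.5)),'blue':((683,340),(465.6,-210.3))}
for c,(p,d) in D.items():
    q=onz(f,[170+p[0]/3.6-.4,130+p[1]/3.6-.4],90)[0][:2]; print(c,(q-d).round(1))
E
```

```text
red [-0.6  0.4]
green [ 2.4 -2.7]
yellow [ 1.1 -1.3]
blue [2.6 3. ]
```

```bash
python3 -c "
from h import env
print(env.job_done())"
```

```text
the job is handed in; nothing more can be done
None
```

I've handed the job in: all four packs stand upright in the docks of their own colour, within about 4 mm of centre by the last camera check, with the mat empty and the cup still standing in place; no verdict came back.

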